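# Put the espresso station back in order

### The arm

A 6-joint arm with a two-finger parallel gripper is mounted at the origin on a cart in front of the work surface, level with it; the furniture and walls round the work are solid. World frame = base frame: x ahead of the robot, y to its left, z up, the work surface at z = 0. Lengths are in m, angles in rad, forces in N, time in s.
With the tool pointing down it reaches from about 0.35 to 0.975 m from the base axis. Payload 7.1 kg.
Tool frame: the origin (TCP) lies midway between the tips of the shut fingers; the grasp point (between the pads) lies 19 mm behind it; z points along the fingers, y is the line along which they close (so a half turn about z gives the same grasp; the last joint's range is limited). The gripper opens to 88 mm and grips with 3 to 60 N. Pads are 20 mm wide; open, the fingers measure 115 mm over their backs; the gripper's body (75 mm by 178 mm) begins 61 mm behind the grasp point.
Start: joints at [1.284, 0.423, 1.63, -0, 1.089, -0.019], TCP at [0.165, 0.603, 0.223] pointing down, gripper open.
Joint ranges: [-3, 3], [-0.9, 2.11], [0.09, 2.58], [-1.31, 4.45], [0.11, 2.69], [-2.54, 2.54]. Speed limits (rad/s): [2.39, 2.39, 3.01, 3.14, 3.14, 3.14].

### API

Orientations are given as a unit quaternion [w, x, y, z].
In Python, from station import move_pose, movel, movej, command_gripper, wait, inverse_kinematics, read_camera, camera_info, MotionError, job_done, get_time, get_joint_pos, get_qvel, get_effort, get_tcp_pos, get_ee_rot, get_ft_force, get_ft_torque, get_grip_width, get_finger_force gives the robot as it stands. Calls block until the motion is done:
- move_pose(position, orientation): joint-space move of the TCP to a pose.
- movel(position, frame=None, v=0.15, until_force=None): straight line of the TCP; frame=None keeps the orientation; v is the mean speed in m/s. With until_force (N) it stops when the force on the tool has changed by that much, and returns True; else False.
- movej(angles): joint-space move.
- command_gripper(opening): opening from 0.0 (shut) to 1.0 (fully open); the grip force is fixed at half the most; returns when the fingers have stopped.
- wait(seconds).
- inverse_kinematics(position, orientation): joint angles nearest the present ones, or None.
- read_camera(name): name is "scene" or "top" or "wrist"; returns the picture (384x512x3 uint8, red, green, blue); there is no depth.
- camera_info(name): a dict with "intrinsics" (3x3 intrinsics, pixels), "dist" ([k1, k2, p1, p2, k3] as OpenCV has them; the pictures are not rectified), "T" (4x4, takes a point from camera to world coordinates); the wrist camera has in their place "tool_from_camera" (4x4, takes a point from camera to tool coordinates, whose origin is the TCP and whose axes are the flange's). Camera axes: x right, y up, looking along -z (the intrinsics and any distortion apply to the point x, -y, -z); pixel columns grow to the right and rows downward; lengths in m; the calibration is good to about 2 mm. A picture is of the moment at which its call begins: read the wrist's pose just before it. camera_info takes no time and is no camera call.
A pose or a line that the arm cannot do raises MotionError and nothing moves.
- job_done(): hands the job in; it is judged then, once.
Readings, each from a call of its own:
- get_time(): time.
- get_joint_pos(): joint angles.
- get_qvel(): joint speeds.
- get_effort(): joint torques, N m.
- get_tcp_pos(): TCP position.
- get_ee_rot(): TCP orientation.
- get_ft_force(): force on the tool from outside, world axes, zero at the start.
- get_ft_torque(): the same for the moment, N m.
- get_grip_width(): opening from 0.0 (shut) to 1.0 (fully open).
- get_finger_force(): force on a finger pad.
Only numpy, scipy, OpenCV 4.12 (cv2) and the standard library are available. Lean on these libraries where they do the work, as an engineer would, in place of code of your own. Each camera call takes 0.05 s, during which the arm holds its last target. There are 200 camera calls.

### The job

The last shift put the bar tools back into holders that are too big for them. Give each its own place so that the coffee station is ready for opening: the dropper bottle upright in the stand with the narrowest bore, the green-capped cinnamon jar upright in the middle-sized stand, the tamper upright in the widest stand, each standing on the floor of its bore, and the portafilter lying level in its dock, head down in the round recess and handle out along the rubber mat. Do not shift or tip the milk pitcher or the shot glass.

Things in the scene. Friction and masses are not known exactly. Their poses are not given: they have to be found in the camera images.
- dropper_bottle: small brown glass dropper bottle with a pale label, black cap and bulb, 102 mm tall: body 34 mm across up to 70 mm, black cap 24 mm across from 62 to 77 mm, 13 mm bulb above. Stands at the start in the medium stand, too large for it. Origin: centre of its underside, z up; round, yaw has no meaning; about 70 g
- cinnamon_jar: clear spice jar with a dark green screw cap and a pale label, 106 mm tall, body 44 mm across, cap 46 mm across from 85 mm up. Stands at the start in the large stand, too large for it. Origin: centre of its underside, z up; round; about 110 g
- tamper: coffee tamper standing upright: steel base 58 mm across and 26 mm high, dark brown upright handle above it, at most 30 mm across, top at 102 mm. Stands at the start in the dock's round recess. Origin: centre of its underside, z up; round; about 380 g
- portafilter: espresso portafilter lying flat, 211 x 70 x 34 mm, about 480 g. Origin: mid-length, underside; x along the handle, z up. Steel head (closed for contact) 70 mm across, 29 mm high, centred at x = -70 mm; neck 20 mm thick, x -38 to -12, 7 to 27 mm up; black straight handle x -12 to +105 mm, 34 mm wide and high. Balances near x = -22 mm: grip the handle at about the origin
- stand_small: the smallest of three round dark-walnut stands, fixed; 68 mm across, 36 mm high. Round bore 42 mm wide, open at the top, floor (pale cork) 10 mm above the table, 4 mm lead-in bevel at the mouth. Origin: centre of the underside, z up; yaw has no meaning. Empty at the start; home of the dropper bottle
- stand_medium: the middle of three round dark-walnut stands, fixed; 80 mm across, 36 mm high. Round bore 54 mm wide, open at the top, floor (pale cork) 10 mm above the table, 4 mm lead-in bevel at the mouth. Origin: centre of the underside, z up; yaw has no meaning. Home of the cinnamon jar; the dropper bottle stands in it at the start
- stand_large: the largest of three round dark-walnut stands, fixed; 92 mm across, 36 mm high. Round bore 66 mm wide, open at the top, floor (pale cork) 10 mm above the table, 4 mm lead-in bevel at the mouth. Origin: centre of the underside, z up; yaw has no meaning. Home of the tamper; the cinnamon jar stands in it at the start
- dock: portafilter dock, fixed: black rubber mat 230 x 116 x 6 mm with a 104 mm square walnut block, top 24 mm up. Round recess 78 mm wide down to the mat (4 mm bevel), and a 32 mm slot out of it for the neck. Origin: recess centre, table level; x out through the slot along the mat (x -60 to +170 mm). Seated, the portafilter lies along x, origin at x = +70 mm, z = 6 mm. Tamper in the recess at the start
- milk_pitcher: bystander: steel milk pitcher, 71 x 100 x 81 mm, stands left of the work. Origin: middle of its underside; leave it alone
- shot_glass: bystander: clear shot glass with gold lines, 60 mm across, 68 mm tall, stands behind the stands. Origin: centre of its underside; leave it alone
Things that resemble listed ones, but are neither listed nor needed, are in the scene too. Leave any blue look-alike of the dropper_bottle alone.

How it is judged:
By the outcome, as a careful person would: the job done as asked, in the order asked, and still so for the second after the job is handed in, with the robot touching nothing.
It also fails if it takes over 102 s, if anything falls off the work surface, if the arm or the gripper's body presses on something with over 40 N, if the wrist force passes 120 N, or if a joint passes its speed limit or range.

## Working session

There is one attempt and no reset: what is moved stays moved. The work goes in short steps, each a Python script; the robot and the scene stay as the last script left them, time stands still between calls to the robot, and variables do not carry over. Pictures are saved under pics/ and viewed, at most 14 in all, crops included, and the job is handed in when it is done.

```bash
ls; mkdir -p pics
python3 - <<'E'
from station import *
import cv2, numpy as np
for n in ["scene","top"]:
    im=read_camera(n); cv2.imwrite(f"pics/{n}0.png",cv2.resize(im[:,:,::-1],(800,600),interpolation=cv2.INTER_CUBIC)); cv2.imwrite(f"{n}_raw.png",im[:,:,::-1])
    c=camera_info(n); print(n,np.round(c["intrinsics"],1).tolist(),c["dist"],np.round(c["T"],3).tolist())
print(camera_info("wrist")); print(get_ee_rot(),get_time(),get_grip_width())
E
```

```text
pics
scene [[468.5, 0.0, 265.2], [0.0, 468.5, 187.4], [0.0, 0.0, 1.0]] [-0.18887422  0.          0.          0.          0.        ] [[0.649, 0.592, -0.478, 0.114], [-0.761, 0.518, -0.391, -0.328], [0.016, 0.617, 0.787, 0.876], [0.0, 0.0, 0.0, 1.0]]
top [[448.2, 0.0, 256.1], [0.0, 448.2, 187.4], [0.0, 0.0, 1.0]] [0.027654 0.       0.       0.       0.      ] [[0.022, 0.997, -0.079, 0.547], [-1.0, 0.023, 0.011, 0.107], [0.013, 0.079, 0.997, 1.189], [0.0, 0.0, 0.0, 1.0]]
{'intrinsics': array([[267.31943007,   0.        , 257.98117488],
       [  0.        , 267.31943007, 186.85230087],
       [  0.        ,   0.        ,   1.        ]]), 'dist': array([-0.05222592,  0.        ,  0.        ,  0.        ,  0.        ]), 'tool_from_camera': array([[-1.25239687e-03,  9.64842000e-01,  2.62827599e-01,
         7.22237267e-02],
       [ 9.99999203e-01,  1.25097375e-03,  1.72751481e-04,
        -6.81248532e-04],
       [-1.62112543e-04,  2.62827606e-01, -9.64842797e-01,
        -1.61693602e-01],
       [ 0.00000000e+00,  0.00000000e+00,  0.00000000e+00,
         1.00000000e+00]])}
[-1.07550720e-04  1.33502822e-01  9.91047900e-01 -1.02263885e-03] 0.1 1.002244571101664
```

View pics/scene0.png

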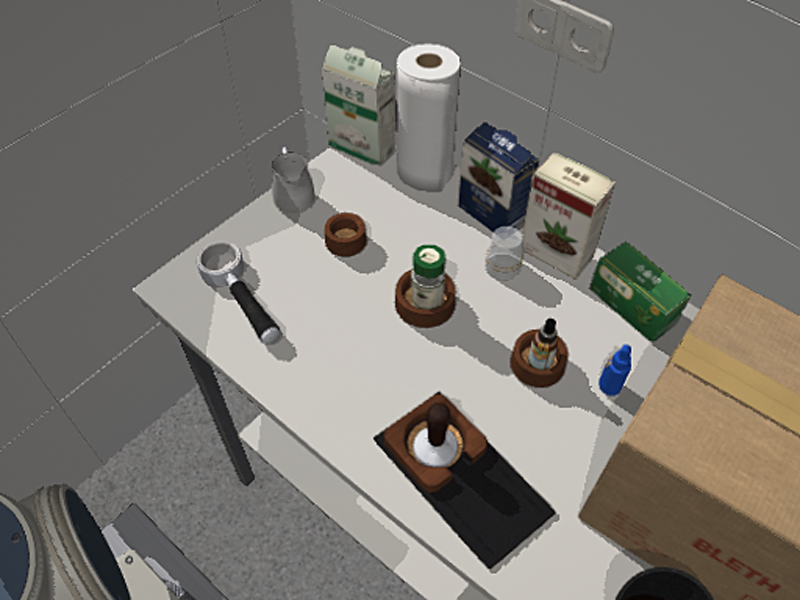

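View pics/top0.png

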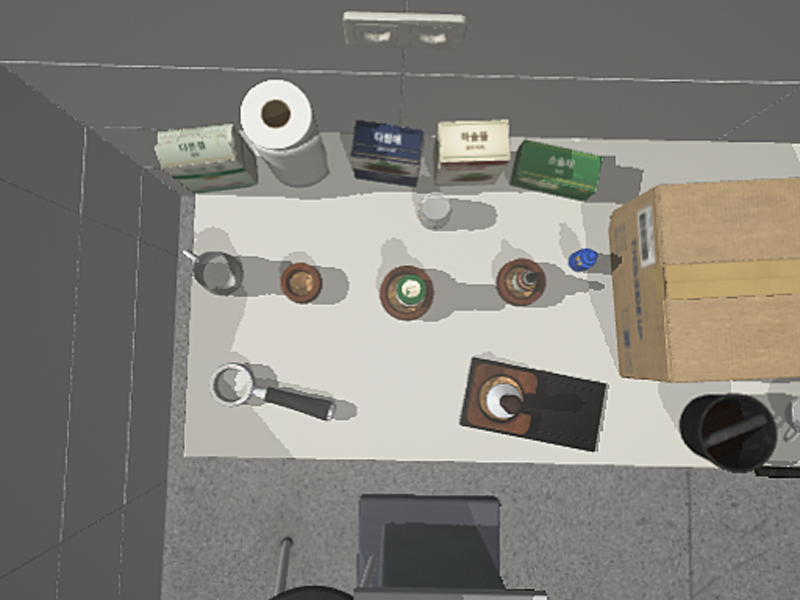

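The scene view shows the dropper bottle in the medium stand at (543,345), the jar in the large stand at (428,285), the tamper in the dock at (437,440), the empty small stand at (345,235) and the portafilter at (220,262)-(270,335). In the top view these are at (522,282), (407,292), (500,400), (301,283) and (233,384)-(330,408).

Two things look like the dropper bottle: the brown one in the stand at top (522,282) and a blue one on the table at top (583,260). The brown one fits, with its black cap and pale label, and it stands in the medium stand.

Next I get coarse positions from both cameras and make an enlarged crop of the bottle.

```bash
cat > h.py <<'E'
from station import *
import cv2, numpy as np
from scipy.optimize import least_squares
from scipy.spatial.transform import Rotation as R
F=np.diag([1,-1,-1,1.])
def cam(n,T=None):
    c=camera_info(n)
    if n=="wrist":
        if T is None:
            q=np.array(get_ee_rot()); T=np.eye(4); T[:3,:3]=R.from_quat(q[[1,2,3,0]]).as_matrix(); T[:3,3]=get_tcp_pos()
        T=T@c["tool_from_camera"]
    else: T=np.array(c["T"])
    return dict(K=np.array(c["intrinsics"]),d=np.array(c["dist"]),T=T@F)  # cv convention
def proj(c,P):
    M=np.linalg.inv(c["T"]); return cv2.projectPoints(np.asarray(P,float).reshape(-1,3),cv2.Rodrigues(M[:3,:3])[0],M[:3,3],c["K"],c["d"])[0].reshape(-1,2)
def ray(c,uv):
    p=cv2.undistortPoints(np.array([[uv]],float),c["K"],c["d"]).ravel(); return c["T"][:3,3],c["T"][:3,:3]@np.r_[p,1]
def onz(c,uv,z):
    o,d=ray(c,uv); return o+d*(z-o[2])/d[2]
def tri(obs):
    A=[];b=[]
    for c,uv in obs:
        o,d=ray(c,uv); d=d/np.linalg.norm(d); M=np.eye(3)-np.outer(d,d); A.append(M); b.append(M@o)
    A=np.vstack(A);b=np.hstack(b); x=np.linalg.lstsq(A,b,rcond=None)[0]; return x,np.abs(A@x-b).max()
def circ(x,y,z,r,n=48):
    a=np.linspace(0,2*np.pi,n); return np.c_[x+r*np.cos(a),y+r*np.sin(a),z+0*a]
E
python3 - <<'E'
from h import *
t,s=cam("top"),cam("scene")
pts={"small":((301,276),(345,226),.036),"large":((407,290),(425,298),.036),"med":((522,281),(539,350),.036),"jarcap":((411,290),(429,254),.106),"bulb":((537,280),(549,325),.102),
"tampertop":((513,404),(437,411),.102),"tamperbase":((500,400),(435,446),.03),"pfhead":((232,383),(220,258),.029),"pfend":((331,408),(270,333),.02),
"glass":((435,208),(506,260),.05),"dockfar":((475,358),(437,393),.02),"matA":((607,383),(553,512),.006),"matB":((597,451),(490,566),.006),"pitcher":((220,270),(290,185),.05),"boxcorner":((612,210),(583,515),.0)}
for k,(a,b,z) in pts.items():
    a=np.array(a)*.64;b=np.array(b)*.64
    x,e=tri([(t,a),(s,b)]); print(k,np.round(onz(t,a,z),3),np.round(onz(s,b,z),3),"tri",np.round(x,3),round(e,4))
im=cv2.imread("scene_raw.png"); cv2.imwrite("pics/crop1.png",cv2.resize(im[190:270,310:420],(770,560),interpolation=cv2.INTER_CUBIC))
E
```

```text
small [0.663 0.258 0.036] [0.654 0.259 0.036] tri [0.662 0.262 0.028] 0.0026
large [0.644 0.083 0.036] [0.627 0.072 0.036] tri [0.645 0.084 0.008] 0.0014
med [ 0.664 -0.107  0.036] [ 0.661 -0.106  0.036] tri [ 0.663 -0.107  0.035] 0.0009
jarcap [0.638 0.078 0.106] [0.647 0.084 0.106] tri [0.638 0.078 0.119] 0.0006
bulb [ 0.659 -0.118  0.102] [ 0.659 -0.111  0.102] tri [ 0.657 -0.115  0.109] 0.002
tampertop [ 0.466 -0.083  0.102] [ 0.465 -0.081  0.102] tri [ 0.466 -0.082  0.102] 0.001
tamperbase [ 0.467 -0.074  0.03 ] [ 0.456 -0.088  0.03 ] tri [ 0.466 -0.079  0.003] 0.0011
pfhead [0.486 0.366 0.029] [0.483 0.363 0.029] tri [0.485 0.367 0.024] 0.0002
pfend [0.447 0.204 0.02 ] [0.442 0.206 0.02 ] tri [0.445 0.206 0.017] 0.002
glass [0.78 0.04 0.05] [0.753 0.02  0.05 ] tri [0.788 0.038 0.006] 0.0007
dockfar [ 0.535 -0.033  0.02 ] [ 0.523 -0.037  0.02 ] tri [ 0.533 -0.033  0.004] 0.0019
matA [ 0.498 -0.257  0.006] [ 0.491 -0.253  0.006] tri [ 0.495 -0.255  0.002] 0.0028
matB [ 0.385 -0.24   0.006] [ 0.385 -0.234  0.006] tri [ 0.385 -0.236  0.013] 0.0016
pitcher [0.669 0.388 0.05 ] [0.652 0.381 0.05 ] tri [0.668 0.396 0.03 ] 0.0029
boxcorner [ 0.794 -0.268  0.   ] [ 0.515 -0.284  0.   ] tri [ 0.783 -0.32  -0.374] 0.0811
```

View pics/crop1.png

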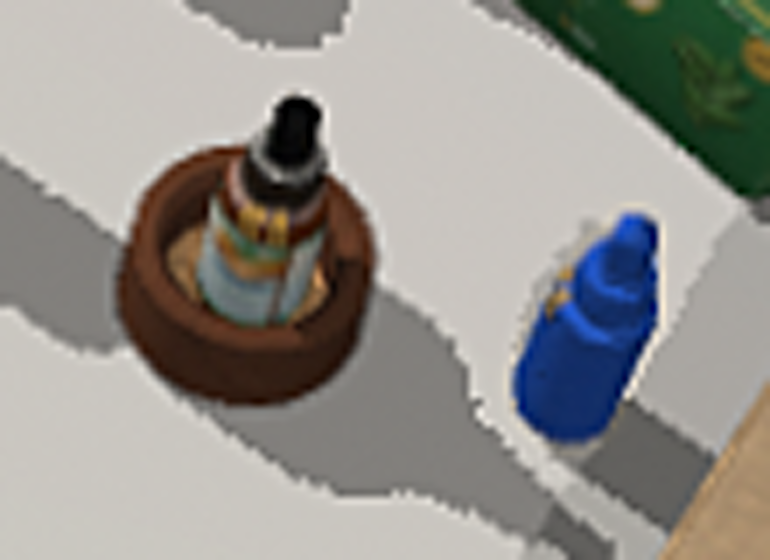

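The crop confirms it: the brown bottle with black cap and pale label stands in the medium stand at crop (265,230). The blue look-alike at (590,330) stays untouched. Now two wrist views, which are sharper.

Run:
```python
from h import *
import pickle
V=[]
for i,p in enumerate([[.50,.20,.26],[.52,-.06,.26]]):
    move_pose(p,[0,0,1,0]); c=cam("wrist"); im=read_camera("wrist")[:,:,::-1].copy(); V.append((c,im))
    cv2.imwrite(f"pics/w{i}.png",cv2.resize(im,(800,600),interpolation=cv2.INTER_CUBIC))
pickle.dump(V,open("V.pkl","wb")); print(get_time())
```

```text
3.1167
```

View pics/w0.png

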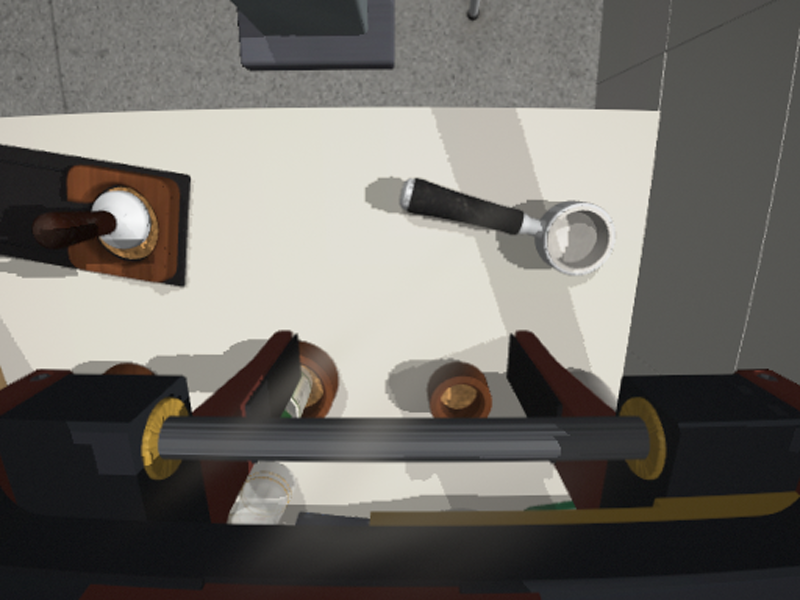

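View pics/w1.png

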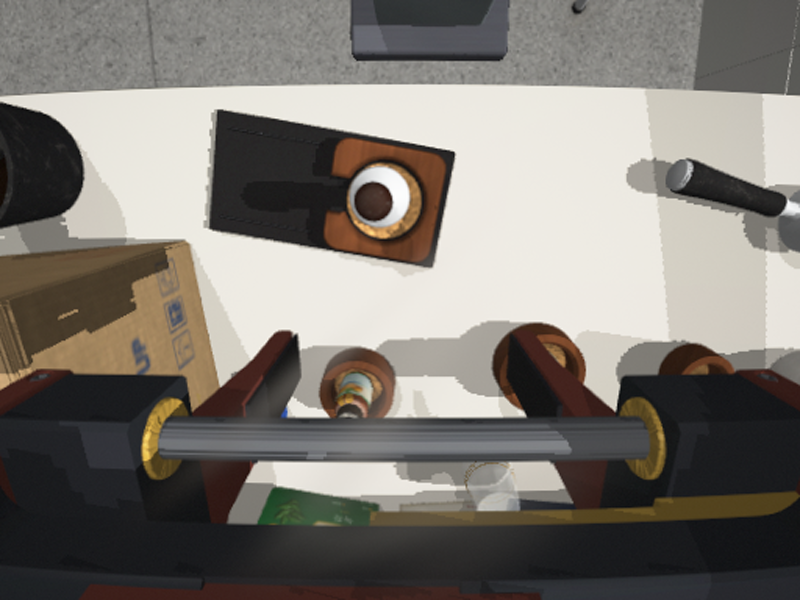

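Wrist 0 shows the portafilter (head at (575,237), handle end at (408,195)) and the small stand at (460,393). Wrist 1 shows the dock recess at (383,200), with the tamper knob at (373,200). The gripper hides the stands, so I take two more views from further out and then fit everything by silhouette.

Run:
```python
from h import *
import pickle
V=pickle.load(open("V.pkl","rb"))
for i,p in enumerate([[.68,-.03,.25],[.68,.19,.25]]):
    move_pose(p,[0,0,1,0]); c=cam("wrist"); V.append((c,read_camera("wrist")[:,:,::-1].copy()))
print(get_time())
V+= [(cam("top"),cv2.imread("top_raw.png")),(cam("scene"),cv2.imread("scene_raw.png"))]
pickle.dump(V,open("V.pkl","wb"))
U=np.array([[np.cos(a),np.sin(a)] for a in np.linspace(0,2*np.pi,60,endpoint=False)])
def walnut(im):
    h=cv2.cvtColor(im,cv2.COLOR_BGR2HSV); m=((h[...,0]<14)&(h[...,1]>110)&(h[...,2]>25)).astype(np.uint8)
    return cv2.morphologyEx(m,cv2.MORPH_OPEN,np.ones((3,3),np.uint8))
def green(im):
    h=cv2.cvtColor(im,cv2.COLOR_BGR2HSV); return ((h[...,0]>50)&(h[...,0]<85)&(h[...,1]>110)).astype(np.uint8)
def fit(name,g,r,zb,zt,views,maskf,img):
    obs=[]
    for k in views:
        c,im=V[k]; m=maskf(im)
        model=proj(c,np.vstack([circ(*g,zb,r+.008),circ(*g,zt,r+.008)]))
        roi=np.zeros_like(m); cv2.fillConvexPoly(roi,cv2.convexHull(model.astype(np.int32)),1)
        ys,xs=np.nonzero(m&roi); P=np.c_[xs,ys].astype(float); obs.append((k,c,(P@U.T).max(0)+.3))
        for uv in P[::1]: pass
    def res(p):
        return np.concatenate([h-(proj(c,np.vstack([circ(p[0],p[1],p[2]-(zt-zb),r),circ(p[0],p[1],p[2],r)]))@U.T).max(0) for k,c,h in obs])
    s=least_squares(res,[*g,zt],loss="soft_l1"); e=np.abs(s.fun if False else res(s.x)).reshape(len(obs),-1)
    print(name,np.round(s.x,4),"px err",np.round(np.median(e,1),2))
    for i,(k,c,h) in enumerate(obs):
        for z in ([s.x[2]]): 
            cv2.polylines(img[k],[(proj(c,circ(s.x[0],s.x[1],z,r))*2).astype(int)],True,(255,255,0),1)
        q=least_squares(lambda p:h-(proj(c,np.vstack([circ(*p,zb,r),circ(*p,zt,r)]))@U.T).max(0),s.x[:2],loss="soft_l1").x; print("   view",k,np.round(q,4))
img=[cv2.resize(v[1],None,fx=2,fy=2,interpolation=cv2.INTER_CUBIC) for v in V]
fit("small",(.661,.259),.034,0,.036,[3,4,5],walnut,img)
fit("large",(.645,.080),.046,0,.036,[2,3,4,5],walnut,img)
fit("medium",(.663,-.107),.040,0,.036,[2,4,5],walnut,img)
fit("jarcap",(.641,.080),.023,.095,.116,[2,3,4,5],green,img)
cv2.imwrite("pics/f2.png",cv2.resize(img[2][0:560],(800,438))); cv2.imwrite("pics/f3.png",cv2.resize(img[3][0:560],(800,438)))
```

```text
4.7917Traceback (most recent call last):
  File "<stdin>", line 32, in <module>
  File "<stdin>", line 21, in fit
    return umr_maximum(a, axis, None, out, keepdims, initial, where)
ValueError: zero-size array to reduction operation maximum which has no identity
```

```bash
cat > fit.py <<'E'
from h import *
import pickle
V=pickle.load(open("V.pkl","rb"))
U=np.array([[np.cos(a),np.sin(a)] for a in np.linspace(0,2*np.pi,60,endpoint=False)])
def walnut(im):
    h=cv2.cvtColor(im,cv2.COLOR_BGR2HSV); m=(((h[...,0]<16)|(h[...,0]>174))&(h[...,1]>85)&(h[...,2]>20)).astype(np.uint8)
    return cv2.morphologyEx(m,cv2.MORPH_OPEN,np.ones((3,3),np.uint8))
def green(im):
    h=cv2.cvtColor(im,cv2.COLOR_BGR2HSV); return ((h[...,0]>45)&(h[...,0]<90)&(h[...,1]>100)).astype(np.uint8)
img=[cv2.resize(v[1],None,fx=2,fy=2,interpolation=cv2.INTER_CUBIC) for v in V]
def fit(name,g,r,zb,zt,views,maskf):
    obs=[]
    for k in views:
        c,im=V[k]; m=maskf(im)
        model=proj(c,np.vstack([circ(*g,zb,r+.008),circ(*g,zt,r+.008)]))
        roi=np.zeros_like(m); cv2.fillConvexPoly(roi,cv2.convexHull(np.clip(model,-500,999).astype(np.int32)),1)
        ys,xs=np.nonzero(m&roi); P=np.c_[xs,ys].astype(float); print("   ",k,len(P),proj(c,[[*g,zt]]).round())
        if len(P)>60: obs.append((k,c,(P@U.T).max(0)+.3))
    M=lambda c,p:(proj(c,np.vstack([circ(p[0],p[1],p[2]-(zt-zb),r),circ(p[0],p[1],p[2],r)]))@U.T).max(0)
    res=lambda p:np.concatenate([h-M(c,p) for k,c,h in obs])
    s=least_squares(res,[*g,zt],loss="soft_l1",diff_step=1e-4)
    print(name,np.round(s.x,4),"px err",np.round(np.median(np.abs(res(s.x)).reshape(len(obs),-1),1),2))
    for k,c,h in obs:
        cv2.polylines(img[k],[(proj(c,circ(*s.x,r))*2).astype(int)],True,(255,255,0),1)
        q=least_squares(lambda p:h-M(c,[*p,zt]),s.x[:2],loss="soft_l1",diff_step=1e-4).x; print("   view",k,np.round(q,4))
    return s.x
E
python3 - <<'E'
from fit import *
fit("small",(.661,.259),.034,0,.036,[3,4,5],walnut)
fit("large",(.645,.080),.046,0,.036,[2,3,4,5],walnut)
fit("medium",(.663,-.107),.040,0,.036,[2,4,5],walnut)
fit("jarcap",(.641,.080),.023,.095,.116,[2,3,4,5],green)
cv2.imwrite("pics/f23.png",np.vstack([cv2.resize(i[0:560],(600,328)) for i in img[2:4]])[:600])
E
```

```text
3 1252 [[308. 153.]]
    4 245 [[192. 178.]]
    5 556 [[223. 143.]]
small [0.6543 0.2613 0.03  ] px err [0.89 0.9  1.01]
   view 3 [0.653  0.2594]
   view 4 [0.6553 0.2616]
   view 5 [0.6528 0.2603]
    2 1242 [[336. 143.]]
    3 1348 [[181. 142.]]
    4 82 [[262. 185.]]
    5 649 [[274. 184.]]
large [0.6408 0.0833 0.0266] px err [0.98 1.14 1.76 1.06]
   view 2 [0.6404 0.081 ]
   view 3 [0.6402 0.0846]
   view 4 [0.6391 0.0828]
   view 5 [0.6395 0.0827]
    2 1536 [[203. 156.]]
    4 144 [[334. 180.]]
    5 665 [[346. 224.]]
medium [ 0.6637 -0.1087  0.0297] px err [0.56 1.88 1.01]
   view 2 [ 0.6624 -0.108 ]
   view 4 [ 0.6644 -0.1059]
   view 5 [ 0.662 -0.108]
    2 822 [[357. 147.]]
    3 930 [[161. 146.]]
    4 13 [[262. 184.]]
    5 245 [[274. 162.]]
jarcap [0.6393 0.0782 0.1134] px err [0.68 0.3  0.63]
   view 2 [0.6392 0.0777]
   view 3 [0.639  0.0789]
   view 5 [0.6376 0.0772]
```

View pics/f23.png

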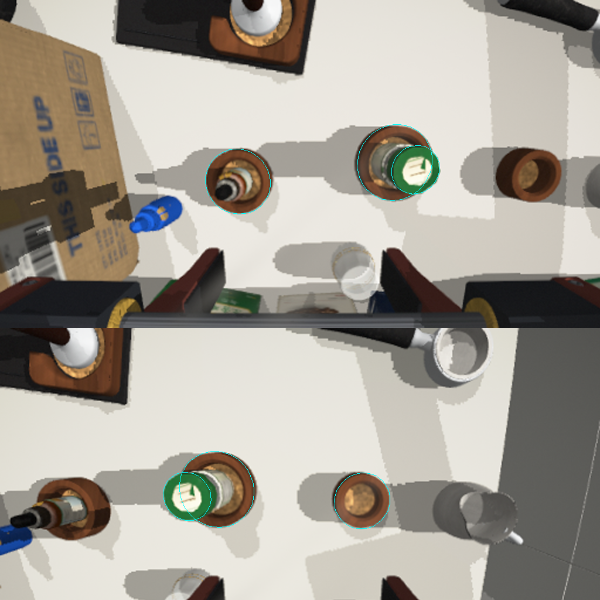

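Views 2 and 3 with the fitted rims overlaid: the overlays sit on the rims, and single views agree within about 2 mm. The bulb is at (220,195) in the upper panel and (17,521) in the lower. Next I grasp the dropper bottle.

```bash
cat >> h.py <<'E'
Q=[0,0,1,0]
def pick(x,y,z,op=1.0,lift=.14,q=Q):
    command_gripper(op); move_pose([x,y,z+.12],q); movel([x,y,z],v=.12); command_gripper(0)
    print("grip",get_grip_width()*88,"mm",get_finger_force()); movel([x,y,z+lift],v=.15); print("lifted",get_grip_width()*88,get_finger_force(),get_time())
def place(x,y,z,op=.75,up=.14,q=Q,slack=.006,pre=.05):
    """lower to TCP z (seat height), stop on contact"""
    p=get_tcp_pos(); move_pose([x,y,max(p[2],z+pre)],q); wait(.2); movel([x,y,z+.03],v=.12); hit=movel([x,y,z-slack],v=.03,until_force=4)
    zz=get_tcp_pos()[2]; print("contact",hit,"dz",round(zz-z,4),np.round(get_ft_force(),1)); return hit,zz-z
E
python3 - <<'E'
from fit import *
x,e=tri([(V[2][0],(189,165)),(V[3][0],(14.5,164)),(V[5][0],(352.9,205.5))]); print("bulb",x.round(4),e)
assert abs(x[2]-.11)<.012
pick(.5*(x[0]+.658),x[1],.043)
cv2.imwrite("d1_top.png",read_camera("top")[:,:,::-1]);cv2.imwrite("d1_scene.png",read_camera("scene")[:,:,::-1]); print(get_tcp_pos())
a=cv2.imread("d1_top.png"); t=cam("top"); u,v=proj(t,[get_tcp_pos()])[0].astype(int); 
a=cv2.resize(a[v-45:v+45,u-60:u+60],(520,390),interpolation=cv2.INTER_CUBIC)
b=cv2.imread("d1_scene.png"); s=cam("scene"); u2,v2=proj(s,[get_tcp_pos()])[0].astype(int); b=cv2.resize(b[v2-45:v2+45,u2-30:u2+30],(260,390),interpolation=cv2.INTER_CUBIC)
cv2.imwrite("pics/d1.png",np.hstack([a,b])); print(u,v,u2,v2)
E
```

```text
bulb [ 0.6632 -0.1104  0.1049] 0.0012901110641163616
grip 31.810620141149315 mm 29.997833829838783
lifted 31.955519434104712 29.997716226498596 9.3417
[ 0.65983814 -0.11020134  0.18161862]
347 175 357 183
```

View pics/d1.png

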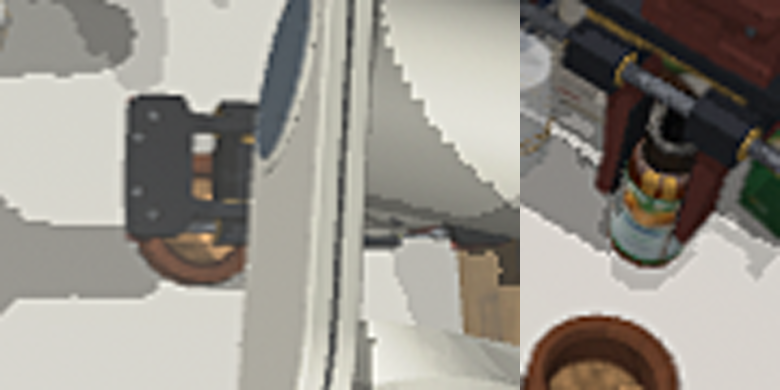

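The grip is good: the bottle hangs upright between the fingers, its bottom edge at panel (645,268). I check its x offset from the bottom rim before placing.

Run:
```python
from h import *
s=cam("scene"); p=np.array(get_tcp_pos()); z=p[2]-.033
for dx in (-.006,-.003,0,.003,.006):
    c=proj(s,circ(p[0]+dx,p[1],z,.017)); print(dx,"left",c[:,0].min().round(1),"right",c[:,0].max().round(1),"low",c[:,1].max().round(1))
print("obs left",(612-520)/4.333+327,"right",(681-520)/4.333+327,"low",268/4.333+138)
```

```text
-0.006 left 344.6 right 361.7 low 202.7
-0.003 left 345.5 right 362.5 low 201.7
0 left 346.3 right 363.3 low 200.8
0.003 left 347.2 right 364.2 low 199.9
0.006 left 348.0 right 365.0 low 198.9
obs left 348.23240249249943 right 364.156704361874 low 199.85091160858528
```

Run:
```python
from h import *
h,d=place(.6503,.2600,.043)
if h and abs(d)<.006:
    command_gripper(.75); movel([.6503,.26,.20],v=.2)
    move_pose([.60,.14,.27],Q)
    c=cam("wrist"); im=read_camera("wrist")[:,:,::-1]
    cv2.imwrite("pics/p1.png",cv2.resize(np.hstack([im[100:300,200:450],read_camera("scene")[100:300,170:320,::-1]]),(800,400),interpolation=cv2.INTER_CUBIC))
print(get_time())
```

```text
contact True dz -0.0003 [0.3 2.  3.7]
15.4
```

View pics/p1.png

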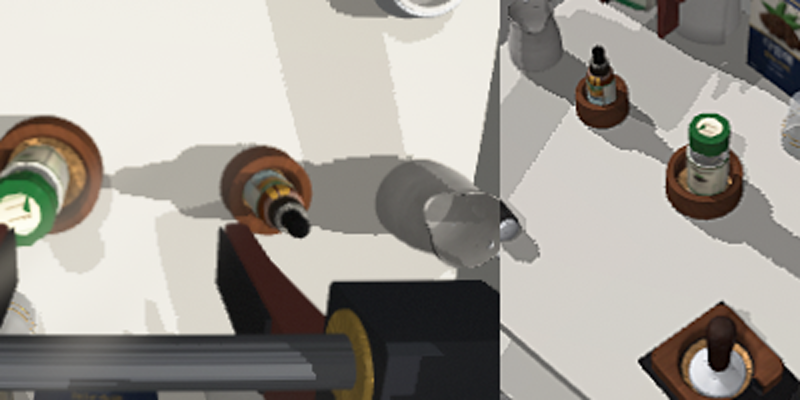

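The left panel shows the dropper bottle upright in the small stand at (265,185), and the right panel confirms it at (600,85). The jar is next.

Run:
```python
from h import *
pick(.639,.078,.043)
h,d=place(.6626,-.108,.043)
if h and abs(d)<.006:
    command_gripper(.85); movel([.6626,-.108,.20],v=.2)
    move_pose([.56,-.02,.27],Q)
    c=cam("wrist"); im=read_camera("wrist")[:,:,::-1]; import pickle; pickle.dump((c,im.copy()),open("W4.pkl","wb"))
    cv2.imwrite("pics/p2.png",cv2.resize(np.hstack([im[30:280,60:400],read_camera("scene")[130:380,200:400,::-1]]),(800,370),interpolation=cv2.INTER_CUBIC))
print(get_time())
```

```text
grip 45.61777894752246 mm 29.995185141451657
lifted 45.65692452314714 29.993531852960587 19.5
contact True dz -0.0001 [-0.   2.5  3.4]
24.7917
```

View pics/p2.png

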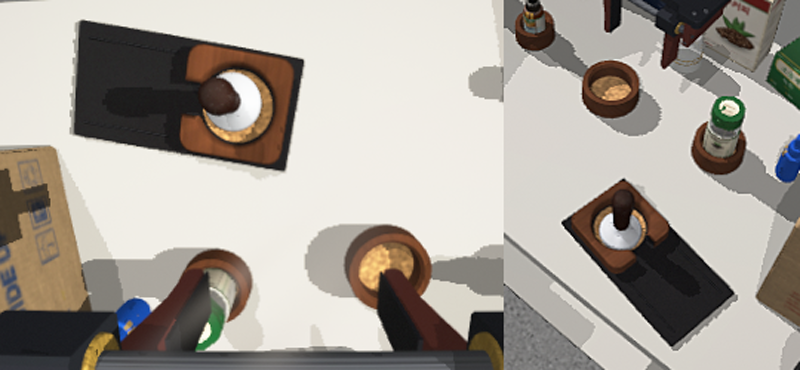

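The jar stands in the medium stand, at (220,290) left and (722,135) right. The large stand is empty at (388,265). Now I measure the tamper, the dock and the emptied large stand.

Run:
```python
import fit as f; from fit import *
V.append(pickle.load(open("W4.pkl","rb"))); V.append((cam("scene"),read_camera("scene")[:,:,::-1].copy())); V.append((cam("top"),read_camera("top")[:,:,::-1].copy()))
for k in (6,7,8): img.append(cv2.resize(V[k][1],None,fx=2,fy=2))
pickle.dump(V,open("V2.pkl","wb"))
steel=lambda im:(lambda h:((h[...,1]<45)&(h[...,2]>105)).astype(np.uint8))(cv2.cvtColor(im,cv2.COLOR_BGR2HSV))
fit("tamper",(.467,-.077),.029,.006,.032,[0,1,6,4,5],steel)
fit("large",(.640,.083),.046,0,.036,[7],walnut)
s=.64
C={"w0":None,1:np.array([(218,110),(455,152),(433,267),(210,230)])*s,6:np.array([(80,20),(303,59),(285,170),(72,134)])/1.481+[60,30],4:np.array([(597,451),(460,426),(475,358),(607,383)])*s}
from itertools import product
L=np.array([(.17,.058),(-.06,.058),(-.06,-.058),(.17,-.058)])  # dock frame: near/far sign sorted below
for k in (1,6,4):
    P=np.array([onz(V[k][0],uv,.006)[:2] for uv in C[k]])
    for sg in (1,-1):
        Ls=L*[1,sg]; A=cv2.estimateAffinePartial2D(Ls.astype(np.float32),P.astype(np.float32),method=cv2.LMEDS)[0]
        m=P.mean(0); Lm=Ls.mean(0); H=(Ls-Lm).T@(P-m); th=np.arctan2(H[0,1]-H[1,0],H[0,0]+H[1,1]); Rm=np.array([[np.cos(th),-np.sin(th)],[np.sin(th),np.cos(th)]]); t=m-Rm@Lm
        e=np.abs(P-(Ls@Rm.T+t)).max()
        if e<.02: print("dock view",k,t.round(4),"yaw",th.round(4),"err",e.round(4))
cv2.imwrite("pics/t.png",np.hstack([cv2.resize(img[6][60:420,120:800],(500,265)),cv2.resize(img[5][400:700,400:760],(300,265))]))
```

```text
0 829 [[ 72. 144.]]
    1 703 [[246. 128.]]
    6 742 [[218. 100.]]
    4 269 [[321. 256.]]
    5 450 [[278. 278.]]
tamper [ 0.4644 -0.0824  0.0152] px err [1.8  0.16 0.52 0.4  1.04]
   view 0 [ 0.4631 -0.0746]
   view 1 [ 0.4637 -0.0816]
   view 6 [ 0.4657 -0.0795]
   view 4 [ 0.4669 -0.0797]
   view 5 [ 0.4613 -0.0837]
    7 1033 [[272. 185.]]
large [ 0.6652  0.103  -0.0053] px err [0.1]
   view 7 [0.6402 0.0834]
dock view 1 [ 0.4689 -0.0773] yaw -1.743 err 0.0019
dock view 6 [ 0.4685 -0.0781] yaw -1.7466 err 0.0018
dock view 4 [ 0.4686 -0.0814] yaw -1.7342 err 0.0031
```

View pics/t.png

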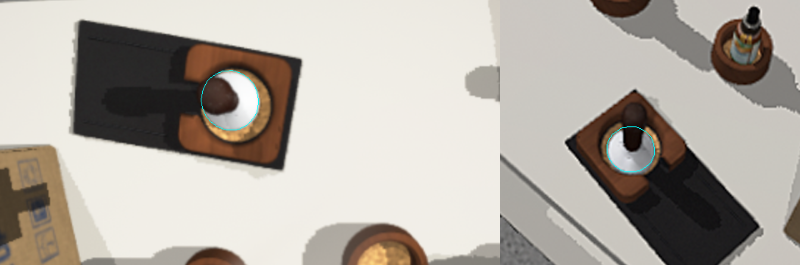

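The overlay sits on the tamper's base in both views. Views give the tamper at (0.465,-0.0815) and the dock at (0.4687,-0.0785), yaw -1.742. Picking the tamper and checking it in hand.

Run:
```python
import fit as f; from fit import *
pick(.465,-.0815,.047,op=.8,lift=.16)
p=np.array(get_tcp_pos()); print(p.round(4)); b=p[2]-.047+.006
wait(.3); im=read_camera("scene")[:,:,::-1].copy(); c=cam("scene")
steel=lambda im:(lambda h:((h[...,1]<60)&(h[...,2]>120)).astype(np.uint8))(cv2.cvtColor(im,cv2.COLOR_BGR2HSV))
V[:]=[(c,im)]
img[:]=[cv2.resize(im,None,fx=2,fy=2)]
for dx in (-.004,0,.004):
    q=proj(c,np.vstack([circ(p[0]+dx,p[1],b,.029),circ(p[0]+dx,p[1],b+.012,.029)])); cv2.polylines(img[0],[(cv2.convexHull(q.astype(np.float32))[:,0]*2).astype(int)],True,(0,255,0) if dx==0 else (0,0,255),1)
u,v=(proj(c,[[p[0],p[1],b]])[0]*2).astype(int); crop=lambda m:cv2.resize(m[v-90:v+60,u-75:u+75],(400,400),interpolation=cv2.INTER_CUBIC)
cv2.imwrite("pics/t2.png",np.hstack([crop(img[0]),crop(cv2.resize(im,None,fx=2,fy=2))]))
```

```text
grip 28.932891926248836 mm 30.000047469511628
lifted 29.05564995961069 29.999627955257893 28.9583
[ 0.4643 -0.0813  0.2061]
```

View pics/t2.png

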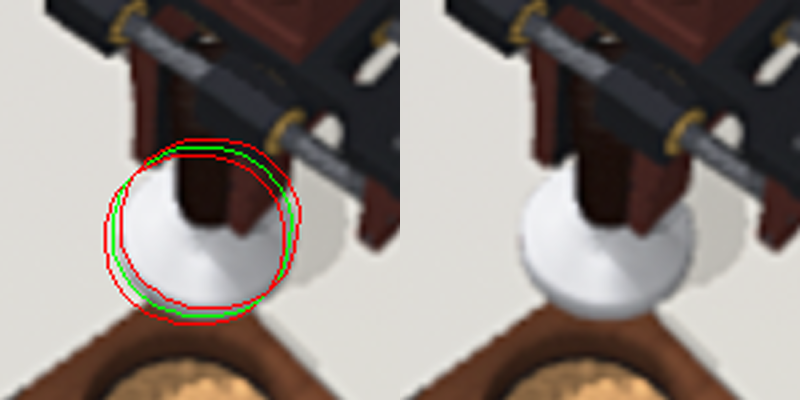

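The tamper hangs straight, its base rim within about 1 mm of the green prediction. Placing it in the large stand.

Run:
```python
from h import *
import pickle
h,d=place(.640,.083,.051)
if h and abs(d)<.005:
    command_gripper(.75); movel([.640,.083,.21],v=.2)
    move_pose([.50,.16,.25],Q); V=[]
    for p in ([.50,.16,.25],[.52,.30,.25]):
        move_pose(p,Q); c=cam("wrist"); V.append((c,read_camera("wrist")[:,:,::-1].copy()))
    sc=read_camera("scene")[:,:,::-1]; V.append((cam("scene"),sc)); pickle.dump(V,open("P.pkl","wb"))
    cv2.imwrite("pics/p3.png",np.vstack([np.hstack([cv2.resize(V[i][1][50:250,[150,100][i]:[450,400][i]],(400,267),interpolation=cv2.INTER_CUBIC) for i in (0,1)]),cv2.resize(sc[90:260,100:400],(800,330)[:2])[:,:]]))
print(get_time())
```

```text
contact True dz -0.0002 [ 0.1 -0.7  3.2]
35.9917
```

View pics/p3.png

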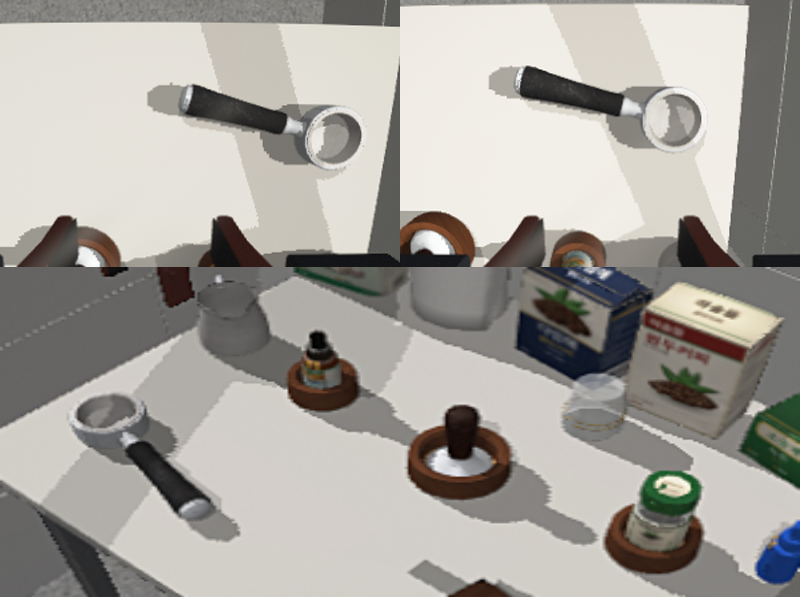

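The tamper stands in the large stand at (460,450). The portafilter is at head (333,137), handle end (187,98) in the upper-left panel. I fit its pose from the dark handle and the head rim gradient.

Run:
```python
from h import *
import pickle
P=pickle.load(open("P.pkl","rb")); P.append((cam("top"),cv2.imread("top_raw.png"))) 
g0=np.array([.486,.366]); ax0=(np.array([.447,.204])-g0); ax0/=np.linalg.norm(ax0)
H=[];imgs=[]
for c,im in P:
    gray=cv2.cvtColor(im,cv2.COLOR_BGR2GRAY); q=[np.r_[g0+ax0*a+np.array([-ax0[1],ax0[0]])*b,.017] for a,b in ((.03,-.03),(.19,-.03),(.19,.03),(.03,.03))]
    roi=np.zeros_like(gray); cv2.fillConvexPoly(roi,proj(c,q).astype(np.int32),1)
    m=((gray<62)&(roi>0)).astype(np.uint8); m=cv2.morphologyEx(m,cv2.MORPH_OPEN,np.ones((3,3),np.uint8))
    n,l,st,ce=cv2.connectedComponentsWithStats(m); k=1+st[1:,4].argmax(); ys,xs=np.nonzero(l==k)
    W=np.array([onz(c,(x,y),.02)[:2] for x,y in zip(xs,ys)]); mu=W.mean(0); w,v=np.linalg.eigh(np.cov(W.T)); a=v[:,1]*np.sign(v[:,1]@ax0)
    t=(W-mu)@a; print("handle n",len(W),"centre",mu.round(4),"yaw",np.arctan2(a[1],a[0]).round(4),"ends",np.percentile(t,[1,99]).round(4),"junction",(mu+a*np.percentile(t,1)).round(4),"width",np.ptp((W-mu)@[-a[1],a[0]]).round(4))
    G=cv2.GaussianBlur(gray.astype(np.float32),(0,0),1.2)
    def score(p):
        vals=[]
        for r,z in((.035,.029),):
            o=proj(c,circ(*p,z,r+.0025,72)).astype(np.float32); i=proj(c,circ(*p,z,r-.0025,72)).astype(np.float32)
            s=lambda q:cv2.remap(G,q[:,0].copy(),q[:,1].copy(),cv2.INTER_LINEAR).ravel()
            vals.append(np.abs(s(o)-s(i)).clip(0,40).mean())
        return sum(vals)
    gr=[(score(g0+[dx,dy]),dx,dy) for dx in np.arange(-.01,.0101,.001) for dy in np.arange(-.01,.0101,.001)]
    b=max(gr); print("   head",(g0+b[1:]).round(4),round(b[0],1)); H.append(g0+b[1:])
    big=cv2.resize(im,None,fx=4,fy=4,interpolation=cv2.INTER_CUBIC); cv2.polylines(big,[(proj(c,circ(*H[-1],.029,.035))*4+1.5).astype(int)],True,(0,0,255),1)
    cv2.polylines(big,[(proj(c,[np.r_[mu+a*np.percentile(t,1),.02],np.r_[mu+a*np.percentile(t,99),.02]])*4+1.5).astype(int)],True,(0,255,255),1)
    u,v=(proj(c,[np.r_[mu*.6+H[-1]*.4,.02]])[0]*4).astype(int); imgs.append(cv2.resize(big[max(v-220,0):v+220,max(u-290,0):u+290],(400,300)))
cv2.imwrite("pics/pf.png",np.vstack([np.hstack(imgs[:2]),np.hstack(imgs[2:])]))
```

```text
handle n 1189 centre [0.4548 0.2576] yaw -1.8167 ends [-0.0559  0.0497] junction [0.4684 0.3118] width 0.0311
   head [0.48  0.358] 28.7
handle n 1382 centre [0.4535 0.2541] yaw -1.8195 ends [-0.0569  0.0498] junction [0.4675 0.3092] width 0.0315
   head [0.478 0.363] 23.5
handle n 394 centre [0.4549 0.2617] yaw -1.8321 ends [-0.0553  0.0473] junction [0.4691 0.3151] width 0.0298
   head [0.483 0.363] 23.7Traceback (most recent call last):
  File "<stdin>", line 10, in <module>
ValueError: attempt to get argmax of an empty sequence
```

The handle axis is consistent: yaw -1.818, origin about (0.464,0.2964), head about (0.481,0.364). I grasp with the camera over the head side and check it in hand.

```bash
cat >> h.py <<'E'
def qd(psi): 
    c,s=np.cos(psi),np.sin(psi); return R.from_matrix([[c,s,0],[s,-c,0],[0,0,-1]]).as_quat()[[3,0,1,2]]
E
python3 - <<'E'
from h import *
import pickle
psi=-1.818+np.pi; pd=-1.742+np.pi
for a in (0,np.pi): print([np.round(j,2) if (j:=inverse_kinematics(p,qd(s+a))) is not None else None for p,s in (([.464,.2964,.1],psi),([.4568,-.1475,.1],pd))])
o=[.464,.2964]; q=qd(psi)
command_gripper(.85); move_pose([*o,.12],q); movel([*o,.004],v=.1); command_gripper(0); print(get_grip_width()*88,get_finger_force())
movel([*o,.104],v=.1); wait(.4); print(get_grip_width()*88,get_finger_force(),np.round(get_ft_force(),1),np.round(get_ft_torque(),2),get_time())
c=cam("wrist"); im=read_camera("wrist")[:,:,::-1].copy(); pickle.dump((c,im),open("PW.pkl","wb"))
p=np.array(get_tcp_pos()); hd=p[:2]+.07*np.array([np.cos(psi),np.sin(psi)]); zb=p[2]-.004
a=cv2.resize(im,(800,600),interpolation=cv2.INTER_CUBIC)
cv2.polylines(a,[(proj(c,circ(*hd,zb+.029,.035))*1.5625).astype(int)],True,(0,0,255),1); print(proj(c,[[*hd,zb+.029]])*1.5625)
cv2.imwrite("pics/hold.png",a)
E
```

```text
[array([ 0.55,  0.49,  1.87, -0.  ,  0.78,  0.79]), array([-0.34,  0.41,  2.03, -0.  ,  0.71, -0.17])]
[array([ 0.55,  0.49,  1.87, -0.  ,  0.78, -2.35]), None]
25.288206387452313 29.97411011658187
25.337904287252645 29.961225706101686 [-0.   1.9 -4.7] [-0.1   0.1  -0.03] 41.6917
[[404.73051984 181.98084351]]
```

View pics/hold.png

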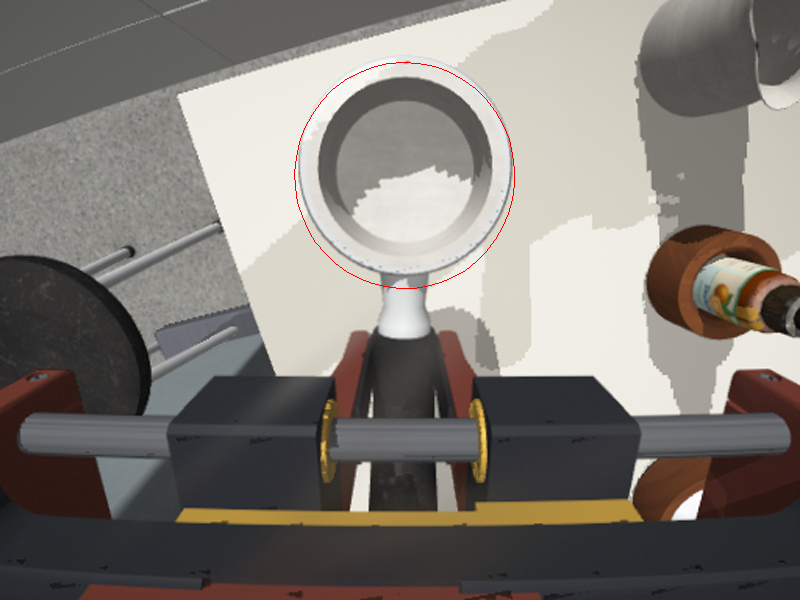

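The head is centred laterally, its rim spanning (299–511, 56–275) against the red prediction at (295–515, 62–288). It sits slightly further out and lower, which suggests droop. I solve for the offset.

Run:
```python
from h import *
import pickle
c,_=pickle.load(open("PW.pkl","rb")); p=np.array(get_tcp_pos()); psi=-1.818+np.pi; a=np.array([np.cos(psi),np.sin(psi),0]); n=np.array([-a[1],a[0],0])
def box(v):
    d,l,tilt=v; t=np.linspace(0,6.28,90); G=p+[0,0,.019]; ca,sa=np.cos(tilt),np.sin(tilt)
    ax=a*ca-np.array([0,0,sa]); up=np.array([0,0,ca])+a*sa
    C=G+ax*(.07+d)+up*(.029-.023)+n*l
    q=proj(c,C+.035*(np.outer(np.cos(t),ax)+np.outer(np.sin(t),n)))*1.5625
    return np.r_[q.min(0),q.max(0)]
s=least_squares(lambda v:box(v)-[299,56,511,275],[0,0,0],x_scale=[.001,.001,.01],diff_step=1e-4); print(s.x,s.fun, box([0,0,0]))
```

```text
[ 0.00374662 -0.00011469  0.07728281] [-0.28649404  0.22693072  0.28662255 -0.2372142 ] [294.6623038   62.31318148 514.79105469 288.56014434]
```

The portafilter is held 3.7 mm toward the handle side, with about 4° droop. I refine the dock outline from the stored views, compensate for the droop and place.

```bash
cat > dock.py <<'E'
from h import *
import pickle
V=pickle.load(open("V2.pkl","rb")); U=np.array([[np.cos(a),np.sin(a)] for a in np.linspace(0,2*np.pi,90,endpoint=False)])
def pts(v,g=0):
    x,y,th=v; M=np.array([[np.cos(th),-np.sin(th)],[np.sin(th),np.cos(th)]])
    L=[(a,b,z) for a in(-.06-g,.17+g) for b in(-.058-g,.058+g) for z in(0,.006)]
    return np.array([np.r_[M@l[:2]+[x,y],l[2]] for l in L])
def obs(k,g0):
    c,im=V[k]; h=cv2.cvtColor(im,cv2.COLOR_BGR2HSV); m=((h[...,2]<85)|(h[...,1]>90)).astype(np.uint8)
    m=cv2.morphologyEx(m,cv2.MORPH_OPEN,np.ones((5,5),np.uint8)); roi=np.zeros_like(m)
    cv2.fillConvexPoly(roi,cv2.convexHull(proj(c,pts(g0,.008)).astype(np.int32)),1); ys,xs=np.nonzero(m&roi)
    return c,(np.c_[xs,ys]@U.T).max(0)+.3
def solve(ks,g0=(.4687,-.0785,-1.742)):
    O=[obs(k,g0) for k in ks]; f=lambda v:np.concatenate([h-(proj(c,pts(v))@U.T).max(0) for c,h in O])
    s=least_squares(f,g0,loss="soft_l1",diff_step=1e-4); print(ks,s.x.round(4),"err",np.median(np.abs(f(s.x))).round(2)); return s.x
E
python3 - <<'E'
from dock import *
for k in (1,6,4,5): solve([k])
solve([1,6]); solve([1,6,4,5])
E
```

```text
[1] [ 0.4687 -0.0786 -1.7411] err 1.6
[6] [ 0.4695 -0.0786 -1.7408] err 1.88
[4] [ 0.467  -0.0871 -1.7288] err 3.93
[5] [ 0.4694 -0.0776 -1.7523] err 1.93
[1, 6] [ 0.4691 -0.0786 -1.7412] err 1.88
[1, 6, 4, 5] [ 0.4691 -0.0787 -1.7419] err 1.91
```

```bash
cat > placepf.py <<'E'
from h import *
D=np.array([.4690,-.0785]); yaw=-1.742; u=np.array([np.cos(yaw),np.sin(yaw)]); psi=yaw+np.pi
a=np.r_[-u,0]; tilt=.07; q0=qd(psi); Rm=R.from_rotvec(np.cross(a,[0,0,1])*tilt)*R.from_quat(np.array(q0)[[1,2,3,0]])
q=Rm.as_quat()[[3,0,1,2]]; zt=Rm.as_matrix()[:,2]
def tcp(along,gz): return np.r_[D+u*along,gz]+.019*zt
E
python3 - <<'E'
from placepf import *
p=np.array(get_tcp_pos()); movel([p[0],p[1],.20],v=.15)
move_pose(tcp(.0737,.17),q); wait(.3); movel(tcp(.0737,.075),v=.12); wait(.2)
f0=np.array(get_ft_force()); hit=movel(tcp(.0737,.027),v=.03,until_force=5)
z=get_tcp_pos()[2]-tcp(.0737,.029)[2]; print(hit,"above seat",round(z,4),np.round(np.array(get_ft_force())-f0,1),np.round(get_ft_torque(),2),get_time())
cv2.imwrite("pf_scene.png",read_camera("scene")[:,:,::-1])
E
```

```text
True above seat 0.0002 [ 0.6 -0.1 10.1] [-0.11  0.2  -0.02] 47.0167
```

It made contact 0.2 mm from seat height. Now release, retreat and look.

Run:
```python
from placepf import *
command_gripper(.7); movel(tcp(.0737,.2),v=.15); move_pose([.46,.12,.30],Q); wait(.5)
s=read_camera("scene")[:,:,::-1]; t=read_camera("top")[:,:,::-1]; w=read_camera("wrist")[:,:,::-1]
r=lambda m,x,y:cv2.resize(m,(x,y),interpolation=cv2.INTER_CUBIC)
cv2.imwrite("pics/end.png",np.vstack([r(s[110:370,110:440],800,400)[:400],np.hstack([r(t[110:300,110:400],400,200),r(w[40:280,0:400],400,200)])])); print(get_time(),np.round(get_ft_force(),1))
```

```text
50.875 [-0.2  1.8  0.1]
```

View pics/end.png

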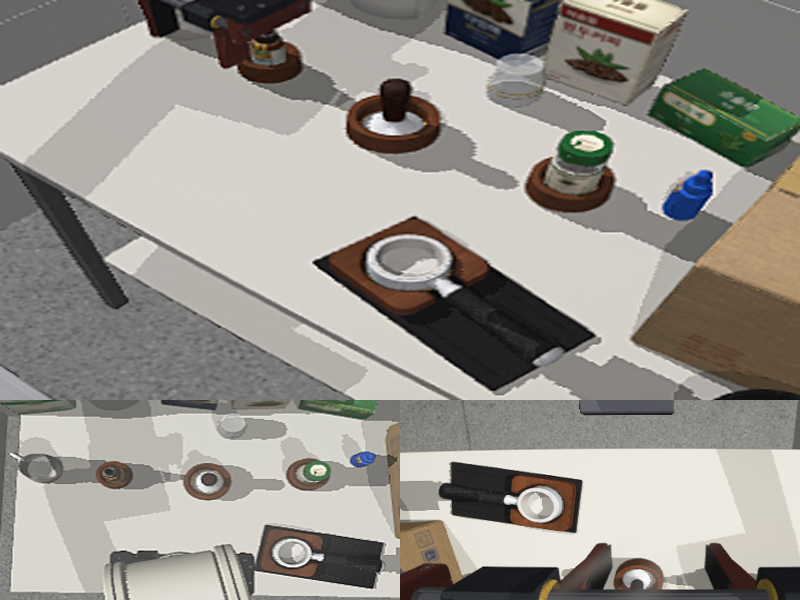

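The final views show the portafilter head in the recess at (408,262) with the handle along the mat. The bottle, tamper and jar stand in their own stands, and the pitcher and shot glass are where they were.

```bash
python3 -c "
from station import *
print(job_done(), get_time())"
```

```text
the job is handed in; nothing more can be done
the job is handed in; nothing more can be done
```

I handed the job in at about 51 s of the 102 s: the dropper bottle, cinnamon jar and tamper stand upright in their own stands, the portafilter lies in its dock, and the pitcher, shot glass and blue look-alike were not touched.

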